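# Stack spacer and cover on a racket's battery pod in the red nest

## Task

A white battery pod for an electric fly swatter already sits in the pocket of the red assembly nest. Lower the green spacer frame squarely onto it between the four corner guides, then the white cover with the green round button on top of the spacer, button up, so that all three lie flat and lined up in the pocket. Do not drop them in from a height; the yellow frame and the cover with the red button belong to other models.

Things in the scene. Friction and masses are not known exactly. Their poses are not given: they have to be found in the camera images.
- fixture: the nest: red plate 140 x 120 x 12 mm fixed to the table, with four dark steel L-shaped corner guides 8 mm thick, tops 56 mm above the table, round a pocket 92 (x) by 68 mm (y). Fingers holding a part across its width fit down the 48 mm gaps midway along the pocket's long sides. Origin: centre of the underside, on the table; x along the pocket, z up; pocket floor 12 mm above it.
- pod: white battery pod with a green circuit board on its flat top, 76 x 52 x 24 mm (x, y, z), about 0.1 kg, loose, already in place in the pocket of the nest; its top is 36 mm above the table. Origin: centre of its underside; x along its length, z up.
- spacer: bright green rigid frame, 76 x 52 x 12 mm, with a 46 x 28 mm window, 25 to 50 g, loose, flat on the table (a yellow one of the same shape lies there too). Origin: centre of its underside; x along its 76 mm length, z up; either way round fits. Grip it from above across its 52 mm width.
- cover: white rigid cover, 76 x 52 x 12 mm, with a round bright green button, 36 mm wide and 2 mm high, on top; 35 to 70 g, loose, on the table button up (one with a red button lies there too). Origin: centre of its underside; x along its 76 mm length, z up; either way round fits. Grip it from above across its 52 mm width.
Things that resemble listed ones, but are neither listed nor needed, are in the scene too. Several things look just like the spacer: the one meant starts nearest to the robot's base. What is shaped like the fixture but blue is not meant.

How it is judged:
By the outcome, as a careful person would: the job done as asked, in the order asked, and still so for the second after the job is handed in, with the robot touching nothing.
It also fails if it takes over 64 s, if anything falls off the work surface, if the arm or the gripper's body presses on something with over 40 N, if the wrist force passes 120 N, or if a joint passes its speed limit or range.

## Robot

A 6-joint arm with a two-finger parallel gripper is mounted at the origin on the work surface. World frame = base frame: x ahead of the robot, y to its left, z up, the work surface at z = 0. Lengths are in m, angles in degrees, forces in N, time in s.
With the tool pointing down it reaches from about 0.3 to 0.825 m from the base axis. Payload 5.4 kg.
Tool frame: the origin (TCP) lies between the finger pads; the fingertips stand 11 mm ahead of it and the grasp point (between the pads) lies 8 mm behind it; z points along the fingers, y is the line along which they close (so a half turn about z gives the same grasp; the last joint's range is limited). The gripper opens to 92 mm and grips with 3 to 60 N. Pads are 20 mm wide; open, the fingers measure 128 mm over their backs; the gripper's body (75 mm by 189 mm) begins 69 mm behind the grasp point.
Start: joints at [63.707, 9.076, 91.501, -0, 79.423, -12.038], TCP at [0.142, 0.557, 0.226] pointing down, gripper open.
Joint ranges: [-166.64, 166.64], [-54.1, 131.32], [10.49, 154.53], [-73.88, 253.88], [9.74, 151.15], [-171.62, 171.62]. Speed limits (degrees/s): [147.25, 147.25, 180, 180, 180, 180].

## Interface

Orientations are given as a 3x3 rotation matrix whose columns are the frame's x, y, z axes.
In Python, from cell import env, optics, ticket gives the robot as it stands.
- The arm moves only by the tool apply_moves, never from a script. Its argument "moves" is a list of rows, each a list of 3 entries, a list of its own where there are three numbers: the finger opening in m, from 0 to 0.0919, then the shift along the tool's x, y, z in m, then the turn about the tool's z in rad. A call has 1 to 5 rows; each row shifts and turns the commanded pose from where the row before left it, along the tool's axes as they then stand; what a row does not reach is not made up. A row lasts 1/12 s, in which the tool goes at most 41.7 mm and 7.16 degrees, less where a joint would pass 70% of its speed; a pose out of reach is approached as far as the arm can. A call with a gripper value outside its range is refused whole. The fingers move at their own pace and stop on an object; "grip_force" is the grip in N (left out, the last holds). Time passes only in rows, so rows that do not move let the fingers close. It gives the time, the measured TCP pose, the force, the opening and the grip force at its end, in the units of the state.
- env.get_obs(): the state, without advancing time (a new reading comes with each control period).
- optics.capture(name): name is "side" or "top"; returns the picture (420x560x3 uint8, red, green, blue); there is no depth.
- optics.get_calibration(name): a dict with "fx", "fy", "cx", "cy" (pixels), "R" (3x3) and "t" (3): a world point X has camera coordinates R X + t. Camera axes: x right, y down, z forward; pixel columns grow to the right and rows downward; lengths in m; the calibration is good to about 2 mm. A picture is of the moment at which its call begins. get_calibration takes no time and is no camera call.
- ticket.job_done(): hands the job in; it is judged then, once.
The state is a dict: "time_s": time; "joints": joint angles; "qd": joint speeds; "effort": joint torques, N m; "position": TCP position; "tcp_rot": TCP orientation; "wrist_force": force on the tool from outside, world axes, zero at the start; "wrist_torque": the same for the moment, N m; "gripper_width": finger opening in m; "gripper_force": force on a finger pad.
Only numpy, scipy, OpenCV 4.12 (cv2) and the standard library are available. Lean on these libraries where they do the work, as an engineer would, in place of code of your own. Each camera call takes 0.05 s, during which the arm holds its last target. There are 200 camera calls.

## Working session

There is one attempt and no reset: what is moved stays moved. The work goes in short steps, Python scripts to look and compute and a tool call to move; the robot and the scene stay as the last step left them, time stands still between calls to the robot, and variables do not carry over. Pictures are saved under pics/ and viewed, at most 10 in all, crops included, and the job is handed in when it is done.

Besides the shell and the picture viewer there is one more tool, called after ">>>" as name(argument=value, ...) on one line, values as JSON. apply_moves: Moves the arm, as the interface text tells. Its arguments: {"type":"object","properties":{"moves":{"type":"array","items":{"type":"array"}},"grip_force":{"type":"number"}},"required":["moves"]}

```bash
mkdir -p pics; python3 - <<'E'
from cell import env, optics
import cv2, numpy as np
for n in ["top","side"]:
    im=optics.capture(n); cv2.imwrite(f"pics/{n}0.png",im[:,:,::-1])
    c=optics.get_calibration(n); R=np.array(c["R"]);print(n,c["fx"],c["cx"],c["cy"],(-R.T@np.array(c["t"])).round(3),R.round(3).tolist())
o=env.get_obs();print(o["time_s"],np.round(o["tcp_rot"],4).tolist(),o["position"],o["gripper_width"])
E
```

```text
top 543.9962904715707 283.00136066408595 208.04218287505938 [ 0.3   -0.067  1.178] [[0.028, -1.0, -0.009], [-0.982, -0.026, -0.187], [0.187, 0.015, -0.982]]
side 398.9423926715379 277.041795996078 203.6670524427796 [ 0.225 -0.539  0.76 ] [[0.878, -0.478, 0.014], [-0.365, -0.689, -0.626], [0.309, 0.544, -0.78]]
0.1 [[-0.9692, 0.2462, -0.0007], [0.2462, 0.9692, -0.0015], [0.0003, -0.0016, -1.0]] [0.14136052 0.55679278 0.22472257] 0.09206552083029561
```

View pics/top0.png

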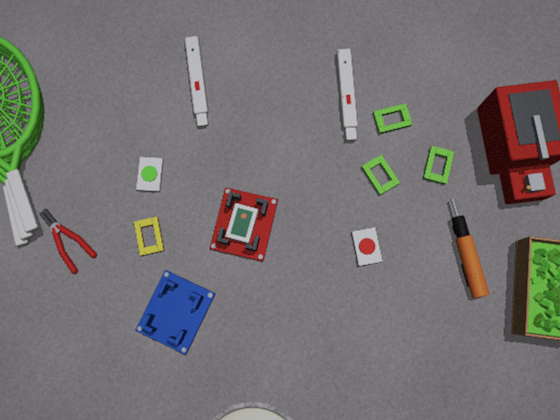

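View pics/side0.png

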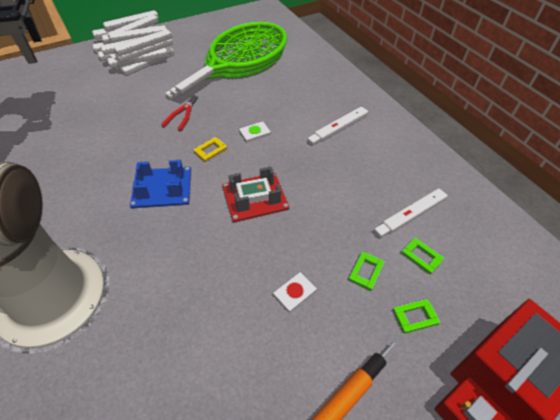

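The top view shows three bright green frames, at (393,118), (380,174) and (439,165). The base is at about (255,420), so (380,174) looks nearest. The right cover has the green button at (149,174); the one at (367,246) is red. The red nest with the pod is at (243,223), and the blue one at (175,312) is not meant. I'll measure these and make one crop to confirm.

```bash
cat > h.py <<'E'
from cell import env, optics
import cv2, numpy as np
from scipy.optimize import minimize
def proj(c,P):
    q=P@np.array(c["R"]).T+np.array(c["t"]); return np.c_[c["fx"]*q[:,0]/q[:,2]+c["cx"],c["fy"]*q[:,1]/q[:,2]+c["cy"]]
def back(c,uv,z):
    R=np.array(c["R"]);o=-R.T@np.array(c["t"]);d=R.T@np.array([(uv[0]-c["cx"])/c["fx"],(uv[1]-c["cy"])/c["fy"],1]);return o+d*(z-o[2])/d[2]
def mask(im,kind):
    h,s,v=cv2.split(cv2.cvtColor(im,cv2.COLOR_RGB2HSV))
    if kind=="green": return ((h>40)&(h<75)&(s>150)&(v>90)).astype(np.uint8)
    return ((s<60)&(v>150)).astype(np.uint8)
def near(m,uv,r=40):
    "component with hull containing/closest to uv, as filled hull (float, pixels)"
    n,l=cv2.connectedComponents(m); best=None
    ys,xs=np.nonzero(l); k=np.argmin(np.hypot(xs-uv[0],ys-uv[1])+1e3*(np.bincount(l.ravel())[l[ys,xs]]<60))
    p=np.argwhere(l==l[ys[k],xs[k]])[:,::-1].astype(np.int32)
    o=np.zeros(m.shape,np.uint8); cv2.fillConvexPoly(o,cv2.convexHull(p),1); return o
def corners(x,y,a,z0,z1,L=.076,W=.052):
    s=np.array([[1,1],[1,-1],[-1,-1],[-1,1]])*[L/2,W/2]; c,d=np.cos(a),np.sin(a)
    xy=s@np.array([[c,d],[-d,c]])+[x,y]
    return np.r_[np.c_[xy,np.full(4,z0)],np.c_[xy,np.full(4,z1)]]
def fit(cam,m,uv,z0,z1,**k):
    "box pose from a silhouette: hull overlap"
    c=optics.get_calibration(cam); x0=back(c,uv,z1)
    S=8; mb=cv2.resize(m,None,fx=S,fy=S,interpolation=cv2.INTER_NEAREST)
    def cost(p):
        h=cv2.convexHull(((proj(c,corners(p[0]/1e3,p[1]/1e3,p[2]/50,z0,z1,**k))+.5)*S).astype(np.float32))
        o=np.zeros_like(mb); cv2.fillConvexPoly(o,h.round().astype(np.int32),1)
        return 1-(o&mb).sum()/(o|mb).sum()
    r=min((minimize(cost,[x0[0]*1e3,x0[1]*1e3,50*a],method="Nelder-Mead",options=dict(initial_simplex=np.array([x0[0]*1e3,x0[1]*1e3,50*a])+np.r_[np.zeros((1,3)),8*np.eye(3)],xatol=.03,fatol=1e-4)) for a in np.arange(4)*np.pi/4),key=lambda r:r.fun)
    return np.r_[r.x[:2],np.degrees(r.x[2]/50)].round(2),round(r.fun,3)
E
python3 - <<'E'
from h import *
import itertools
ims={n:optics.capture(n) for n in("top","side")}
cs={n:optics.get_calibration(n) for n in ims}
P={"sp1":("green",(393,118),0,.012),"sp2":("green",(380,174),0,.012),"sp3":("green",(439,165),0,.012),"cover":("white",(149,174),0,.012),"pod":("white",(243,223),.0355,.036)}
for k,(kind,uv,z0,z1) in P.items():
    w=back(cs["top"],uv,z1); us=proj(cs["side"],w[None])[0]
    for n,u in(("top",uv),("side",us)):
        m=near(mask(ims[n],kind),u); print(k,n,m.sum(),*fit(n,m,u,z0,z1))
im=ims["top"]
a=cv2.resize(im[90:210,340:470],None,fx=3,fy=3,interpolation=2);b=cv2.resize(im[90:210,110:215],None,fx=3,fy=3,interpolation=2)
cv2.imwrite("pics/crop.png",np.hstack([a,b])[:,:,::-1])
E
```

```text
sp1 top 746 [ 735.43 -290.13  105.71] 0.098
sp1 side 777 [ 738.06 -290.52  -74.35] 0.064
sp2 top 746 [ 603.46 -261.5     0.  ] 1.0
sp2 side 820 [ 605.55 -262.27   31.89] 0.048
sp3 top 465 [ 640.8  -381.84  136.82] 0.45
sp3 side 1039 [ 631.75 -392.11  166.17] 0.052
cover top 791 [593.3  250.95 179.25] 0.076
cover side 391 [595.63 254.29  -1.08] 0.1
pod top 872 [484.24  37.68 166.27] 0.041
pod side 545 [484.25  35.88 165.18] 0.083
```

View pics/crop.png

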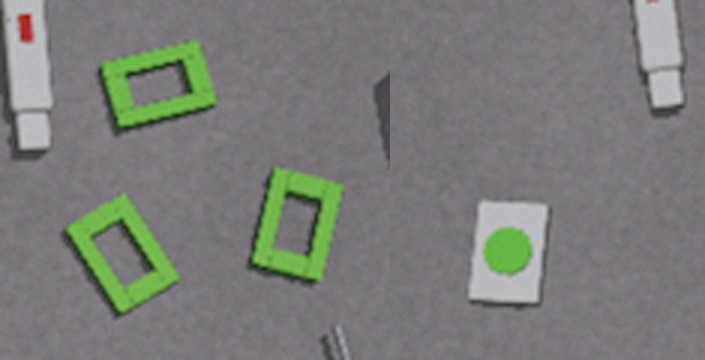

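The crop confirms the choices: the frames are at (393,118) range 0.79 m, (439,165) range 0.74 m and (380,174) range 0.66 m. The frame at (380,174) is nearest, so it is the spacer. The right half shows the white cover with the green button up. Next I'll tighten the masks, since the top one missed sp2.

```bash
cat >> h.py <<'E'
def mask(im,kind):
    h,s,v=cv2.split(cv2.cvtColor(im,cv2.COLOR_RGB2HSV))
    if kind=="green": return ((h>35)&(h<80)&(s>90)&(v>60)).astype(np.uint8)
    return ((s<60)&(v>158)|((h>35)&(h<80)&(s>90)&(v>60))).astype(np.uint8)
E
python3 - <<'E'
from h import *
ims={n:optics.capture(n) for n in("top","side")}
cs={n:optics.get_calibration(n) for n in ims}
hsv=cv2.cvtColor(ims["top"],cv2.COLOR_RGB2HSV); print(hsv[174,120:180:3,1:].tolist()); print(hsv[165,364:400:3].tolist())
P={"sp2":("green",(605,-262),0,.012),"cover":("white",(594,252),0,.012),"pod":("white",(484,37),.0355,.036)}
for k,(kind,w,z0,z1) in P.items():
    for n in cs:
        u=proj(cs[n],np.array([[w[0]/1e3,w[1]/1e3,z1]]))[0]
        M=np.zeros((420,560),np.uint8);cv2.circle(M,tuple(int(x) for x in u),32,1,-1)
        m=near(mask(ims[n],kind)*M,u); print(k,n,u.round(),m.sum(),*fit(n,m,u,z0,z1))
# nest plate: red, at z=12mm
for n in cs:
    h,s,v=cv2.split(cv2.cvtColor(ims[n],cv2.COLOR_RGB2HSV)); u=proj(cs[n],np.array([[.484,.037,.012]]))[0]
    M=np.zeros((420,560),np.uint8);cv2.circle(M,tuple(int(x) for x in u),55,1,-1)
    m=near((((h<8)|(h>172))&(s>140)&(v>60)).astype(np.uint8)*M,u); print("nest",n,m.sum(),*fit(n,m,u,0,.012,L=.14,W=.12))
E
```

```text
[[6, 120], [6, 120], [11, 121], [10, 127], [6, 121], [9, 118], [4, 173], [111, 181], [160, 182], [159, 185], [158, 184], [162, 180], [157, 164], [8, 194], [9, 108], [8, 121], [6, 124], [6, 125], [9, 120], [8, 128]]
[[48, 154, 189], [49, 147, 185], [49, 148, 186], [49, 150, 187], [53, 71, 94], [146, 19, 93], [49, 165, 110], [49, 145, 187], [49, 99, 165], [150, 10, 124], [150, 4, 124], [150, 6, 123]]
sp2 top [380. 173.] 848 [ 604.53 -262.75   32.44] 0.036
sp2 side [366. 268.] 884 [ 605.86 -262.73   30.56] 0.059
cover top [148. 172.] 775 [593.79 251.04  -3.19] 0.094
cover side [254. 129.] 371 [596.12 254.78 178.48] 0.141
pod top [242. 222.] 851 [484.45  37.53 -14.63] 0.043
pod side [253. 188.] 533 [484.93  36.19 164.86] 0.075
nest top 3523 [485.64  35.07 168.52] 0.024
nest side 1753 [486.46  35.64 -12.18] 0.256
```

>>> apply_moves(moves=[[0.0919,[-0.026,-0.0272,0],0],[0.0919,[-0.026,-0.0272,0],0],[0.0919,[-0.026,-0.0272,0],0],[0.0919,[-0.026,-0.0272,0],0],[0.0919,[-0.026,-0.0272,0],0]], grip_force=15)

```text
time_s: 0.72
position: [0.2345, 0.3919, 0.2255]
tcp_rot: [[-0.969, 0.245, 0.0], [0.245, 0.969, 0.0], [-0.0, 0.0, -1.0]]
wrist_force: [0.5, -0.5, -0.6]
gripper_width: 0.0919
gripper_force: 0.0
```

>>> apply_moves(moves=[[0.0919,[-0.026,-0.0272,0],0],[0.0919,[-0.026,-0.0272,0],0],[0.0919,[-0.026,-0.0272,0],0],[0.0919,[-0.026,-0.0272,0],0],[0.0919,[-0.026,-0.0272,0],0]])

```text
time_s: 1.13
position: [0.3271, 0.228, 0.2258]
tcp_rot: [[-0.969, 0.246, 0.001], [0.246, 0.969, 0.0], [-0.001, 0.001, -1.0]]
wrist_force: [0.2, 0.4, 0.4]
gripper_width: 0.0919
gripper_force: 0.0
```

Tracking is accurate, so I'll continue.

>>> apply_moves(moves=[[0.0919,[-0.026,-0.0272,0],0],[0.0919,[-0.026,-0.0272,0],0],[0.0919,[-0.026,-0.0272,0],0],[0.0919,[-0.026,-0.0272,0],0],[0.0919,[-0.026,-0.0272,0],0]])

```text
time_s: 1.55
position: [0.4197, 0.0639, 0.2258]
tcp_rot: [[-0.969, 0.247, 0.001], [0.247, 0.969, 0.0], [-0.001, 0.0, -1.0]]
wrist_force: [0.8, 0.5, -0.5]
gripper_width: 0.092
gripper_force: 0.0
```

>>> apply_moves(moves=[[0.0919,[-0.026,-0.0272,0],0],[0.0919,[-0.026,-0.0272,0],0],[0.0919,[-0.026,-0.0272,0],0],[0.0919,[-0.026,-0.0272,0],0],[0.0919,[-0.026,-0.0272,0],0]])

```text
time_s: 1.97
position: [0.5122, -0.0999, 0.2256]
tcp_rot: [[-0.969, 0.247, 0.0], [0.247, 0.969, 0.0], [-0.0, 0.0, -1.0]]
wrist_force: [-0.3, 0.3, -0.0]
gripper_width: 0.0915
gripper_force: 0.0
```

>>> apply_moves(moves=[[0.0919,[-0.026,-0.0272,0],0],[0.0919,[-0.026,-0.0272,0],0],[0.0919,[-0.026,-0.0272,0],0],[0.0919,[-0.026,-0.0272,0],0],[0.0919,[-0.026,-0.0272,0],0]])

```text
time_s: 2.38
position: [0.6047, -0.2636, 0.2253]
tcp_rot: [[-0.969, 0.247, -0.0], [0.247, 0.969, 0.0], [0.0, 0.0, -1.0]]
wrist_force: [0.4, 0.9, 0.8]
gripper_width: 0.0919
gripper_force: 0.0
```

>>> apply_moves(moves=[[0.0919,[0,0,0],-0.115],[0.0919,[0,0,0],-0.115],[0.0919,[0,0,0],-0.115],[0.0919,[0,0,0],-0.115],[0.0919,[0,0,0],-0.115]])

```text
time_s: 2.8
position: [0.6041, -0.2619, 0.2252]
tcp_rot: [[-0.945, -0.326, -0.0], [-0.326, 0.945, 0.0], [0.0, 0.0, -1.0]]
wrist_force: [-0.6, -0.0, -0.7]
gripper_width: 0.0917
gripper_force: 0.0
```

>>> apply_moves(moves=[[0.0919,[0,0,0],-0.115],[0.0919,[0,0,0],-0.108],[0.0919,[0,0,0.04],0],[0.0919,[0,0,0.04],0],[0.0919,[0,0,0],0]])

```text
time_s: 3.22
position: [0.5994, -0.2587, 0.1364]
tcp_rot: [[-0.853, -0.522, -0.013], [-0.522, 0.853, 0.009], [0.006, 0.014, -1.0]]
wrist_force: [-1.1, 1.8, -2.0]
gripper_width: 0.092
gripper_force: 0.0
```

```bash
cat >> h.py <<'E'
def go(x,y,yaw=None):
    "tool-frame step (mm) and turn (rad) to a target"
    o=env.get_obs(); R=np.array(o["tcp_rot"]); d=R.T@(np.array([x,y,0])/1e3-o["position"])
    a=np.degrees(np.arctan2(R[1,0],R[0,0])); print("t",o["time_s"],"pos",np.round(o["position"],4),"yaw",a.round(2),"w",o["gripper_width"])
    print("step xy mm",(d[:2]*1e3).round(1),"turn",None if yaw is None else round(-np.radians((yaw-a+90)%180-90),3))
E
python3 - <<'E'
from h import *
go(605.2,-262.7,31.5); print(env.get_obs()["joints"])
E
```

```text
t 3.2167 pos [ 0.5994 -0.2587  0.1364] yaw -148.54 w 0.0920288922902041
step xy mm [-3.8 -8.3] turn -0.001
[-3.39318084e+01  2.53049482e+01  8.19141911e+01  3.26745340e-03
  7.36675924e+01 -1.55389716e+02]
```

>>> apply_moves(moves=[[0.0919,[0,0,0.03],0],[0.0919,[0,0,0],0],[0.0919,[0,0,0],0]])

```text
time_s: 3.47
position: [0.6035, -0.2614, 0.1155]
tcp_rot: [[-0.853, -0.522, -0.002], [-0.522, 0.853, 0.001], [0.001, 0.002, -1.0]]
wrist_force: [0.5, -0.6, 0.4]
gripper_width: 0.092
gripper_force: 0.0
```

```bash
python3 - <<'E'
from h import *
go(605.2,-262.7,31.5)
E
```

```text
t 3.4667 pos [ 0.6035 -0.2614  0.1155] yaw -148.53 w 0.09202097297220237
step xy mm [-0.9 -2.3] turn -0.001
```

>>> apply_moves(moves=[[0.0919,[0,-0.001,0.025],0],[0.0919,[0,0,0.025],0],[0.0919,[0,0,0.025],0],[0.0919,[0,0,0.01],0],[0.0919,[0,0,0],0]])

```text
time_s: 3.88
position: [0.6039, -0.2622, 0.0298]
tcp_rot: [[-0.853, -0.522, -0.003], [-0.522, 0.853, 0.002], [0.001, 0.003, -1.0]]
wrist_force: [-0.2, -0.4, 0.2]
gripper_width: 0.0918
gripper_force: 0.0
```

```bash
python3 - <<'E'
from h import *
go(605.2,-262.7,31.5)
E
```

```text
t 3.8833 pos [ 0.6039 -0.2622  0.0298] yaw -148.53 w 0.09179430292378585
step xy mm [-0.9 -1.2] turn -0.001
```

>>> apply_moves(moves=[[0.0919,[-0.001,0,0.01],0],[0.0919,[0,0,0.0065],0],[0.0919,[0,0,0],0],[0.0919,[0,0,0],0]])

```text
time_s: 4.22
position: [0.6059, -0.2624, 0.0147]
tcp_rot: [[-0.853, -0.522, 0.001], [-0.522, 0.853, -0.0], [-0.0, -0.001, -1.0]]
wrist_force: [0.1, 0.3, 0.3]
gripper_width: 0.0917
gripper_force: 0.0
```

```bash
python3 - <<'E'
from h import *
go(605.2,-262.7,31.5)
E
```

```text
t 4.2167 pos [ 0.6059 -0.2624  0.0147] yaw -148.53 w 0.09174872332582361
step xy mm [0.7 0.1] turn -0.001
```

>>> apply_moves(moves=[[0.07,[0,0,0.0015],0],[0.06,[0,0,0],0],[0.055,[0,0,0],0],[0.045,[0,0,0],0],[0.045,[0,0,0],0]])

```text
time_s: 4.63
position: [0.6056, -0.2623, 0.0128]
tcp_rot: [[-0.853, -0.522, 0.0], [-0.522, 0.853, -0.0], [-0.0, -0.0, -1.0]]
wrist_force: [0.0, 0.1, -0.9]
gripper_width: 0.0609
gripper_force: 0.0
```

>>> apply_moves(moves=[[0.045,[0,0,0],0],[0.045,[0,0,0],0],[0.045,[0,0,0],0],[0.045,[0,0,0],0],[0.045,[0,0,0],0]])

```text
time_s: 5.05
position: [0.6055, -0.2622, 0.0127]
tcp_rot: [[-0.853, -0.522, 0.0], [-0.522, 0.853, 0.0], [-0.0, 0.0, -1.0]]
wrist_force: [-0.3, 0.7, 1.3]
gripper_width: 0.052
gripper_force: 15.0
```

>>> apply_moves(moves=[[0.045,[0,0,-0.01],0],[0.045,[0,0,-0.03],0],[0.045,[0,0,-0.03],0],[0.045,[0,0,-0.03],0],[0.045,[0,0,0],0]])

```text
time_s: 5.47
position: [0.6094, -0.2647, 0.1212]
tcp_rot: [[-0.853, -0.522, 0.011], [-0.522, 0.853, -0.007], [-0.005, -0.012, -1.0]]
wrist_force: [0.4, -1.5, 0.8]
gripper_width: 0.0518
gripper_force: 15.0
```

```bash
python3 - <<'E'
from h import *
go(484.6,37,165.5)
ims={n:optics.capture(n) for n in("top","side")}
cv2.imwrite("pics/top1.png",np.hstack([cv2.resize(ims["top"][180:270,200:290],(400,400),interpolation=2),cv2.resize(ims["side"][160:230,215:295],(400,400),interpolation=2)])[:,:,::-1])
for th in(140,150,160,170):
  for n in("top","side"):
    c=optics.get_calibration(n); u=proj(c,np.array([[.4846,.037,.036]]))[0]
    h,s,v=cv2.split(cv2.cvtColor(ims[n],cv2.COLOR_RGB2HSV))
    M=np.zeros((420,560),np.uint8);cv2.circle(M,tuple(int(x) for x in u),26,1,-1)
    m=near(((s<60)&(v>th)).astype(np.uint8)*M,u); print(th,n,m.sum(),*fit(n,m,u,.0355,.036),*fit(n,m,u,.012,.036))
E
```

```text
t 5.4667 pos [ 0.6094 -0.2647  0.1212] yaw -148.52 w 0.05176329111768837
step xy mm [-50.4 323.9] turn 0.803
140 top 885 [483.92  37.37 166.3 ] 0.043 [485.54  38.28 -13.51] 0.055
140 side 569 [484.03  36.56 164.93] 0.107 [488.93  48.38 166.92] 0.226
150 top 847 [484.31  37.49 -14.06] 0.042 [486.43  38.28 166.11] 0.091
150 side 556 [484.13  36.52 165.  ] 0.096 [489.04  49.56 166.18] 0.243
160 top 815 [484.25  37.39 -13.86] 0.062 [485.45  38.83 165.41] 0.126
160 side 548 [484.15  36.02 164.94] 0.085 [489.22  49.8  166.36] 0.25
170 top 798 [484.44  37.52 166.38] 0.077 [485.82  37.86 -11.57] 0.143
170 side 545 [484.23  36.11 -14.39] 0.084 [489.22  50.65 -12.52] 0.254
```

View pics/top1.png

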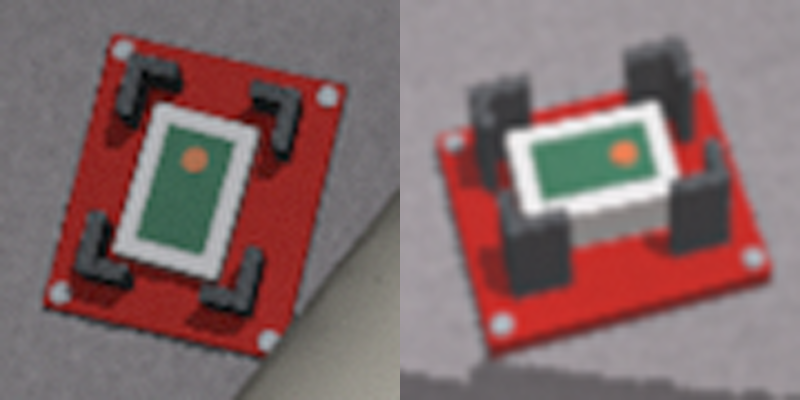

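The crop shows the pod centred between the guides, with its axes parallel to the nest and the pocket clear. I'll carry the spacer over it.

>>> apply_moves(moves=[[0.045,[-0.0053,0.0318,0],0],[0.045,[-0.0053,0.0318,0],0],[0.045,[-0.0053,0.0318,0],0],[0.045,[-0.0053,0.0318,0],0],[0.045,[-0.0053,0.0318,0],0]])

```text
time_s: 5.98
position: [0.5429, -0.1108, 0.1105]
tcp_rot: [[-0.853, -0.522, -0.004], [-0.522, 0.853, 0.002], [0.002, 0.003, -1.0]]
wrist_force: [-0.2, 0.3, -1.0]
gripper_width: 0.052
gripper_force: 15.0
```

>>> apply_moves(moves=[[0.045,[-0.0053,0.0318,0],0],[0.045,[-0.0053,0.0318,0],0],[0.045,[-0.0053,0.0318,0],0],[0.045,[-0.0053,0.0318,0],0],[0.045,[-0.0053,0.0318,0],0]])

```text
time_s: 6.4
position: [0.4824, 0.0383, 0.1108]
tcp_rot: [[-0.853, -0.522, -0.004], [-0.522, 0.853, 0.001], [0.003, 0.002, -1.0]]
wrist_force: [1.0, -0.2, -0.1]
gripper_width: 0.052
gripper_force: 15.0
```

>>> apply_moves(moves=[[0.045,[0,0,0],0.114],[0.045,[0,0,0],0.114],[0.045,[0,0,0],0.114],[0.045,[0,0,0],0.114],[0.045,[0,0,0],0.114]])

```text
time_s: 6.82
position: [0.4832, 0.0371, 0.1108]
tcp_rot: [[-1.0, 0.026, -0.004], [0.026, 1.0, 0.001], [0.004, 0.001, -1.0]]
wrist_force: [0.4, 0.2, -0.8]
gripper_width: 0.052
gripper_force: 15.0
```

>>> apply_moves(moves=[[0.045,[0,0,0],0.114],[0.045,[0,0,0],0.112],[0.045,[0,0,0],0],[0.045,[0,0,0],0],[0.045,[0,0,0],0]])

```text
time_s: 7.23
position: [0.484, 0.0368, 0.1118]
tcp_rot: [[-0.97, 0.242, -0.002], [0.242, 0.97, 0.0], [0.002, -0.0, -1.0]]
wrist_force: [-1.1, 0.5, -0.1]
gripper_width: 0.0519
gripper_force: 15.0
```

```bash
python3 - <<'E'
from h import *
go(484.3,37,165.8)
E
```

```text
t 7.2333 pos [0.484  0.0368 0.1118] yaw 166.02 w 0.05187154513283775
step xy mm [-0.4  0.3] turn 0.004
```

>>> apply_moves(moves=[[0.045,[0,0,0.013],0],[0.045,[0,0,0.013],0],[0.045,[0,0,0.013],0],[0.045,[0,0,0.013],0],[0.045,[0,0,0],0]])

```text
time_s: 7.65
position: [0.4823, 0.0371, 0.0579]
tcp_rot: [[-0.97, 0.243, -0.005], [0.243, 0.97, 0.001], [0.006, -0.0, -1.0]]
wrist_force: [-1.3, 0.3, -0.7]
gripper_width: 0.0519
gripper_force: 15.0
```

>>> apply_moves(moves=[[0.045,[0,0,0.004],0],[0.045,[0,0,0.003],0],[0.045,[0,0,0],0],[0.045,[0,0,0],0],[0.045,[0,0,0],0]])

```text
time_s: 8.07
position: [0.4852, 0.0366, 0.0542]
tcp_rot: [[-0.97, 0.244, 0.001], [0.244, 0.97, -0.0], [-0.001, 0.0, -1.0]]
wrist_force: [-0.2, 0.6, -0.7]
gripper_width: 0.0521
gripper_force: 15.0
```

```bash
python3 - <<'E'
from h import *
go(484.3,37,165.8)
ims={n:optics.capture(n) for n in("top","side")}
cv2.imwrite("pics/p2.png",np.hstack([cv2.resize(ims["top"][180:270,200:290],(400,400),interpolation=2),cv2.resize(ims["side"][150:220,215:295],(400,400),interpolation=2)])[:,:,::-1])
E
```

```text
t 8.0667 pos [0.4852 0.0366 0.0542] yaw 165.87 w 0.052070762120114286
step xy mm [1.  0.1] turn 0.001
```

View pics/p2.png

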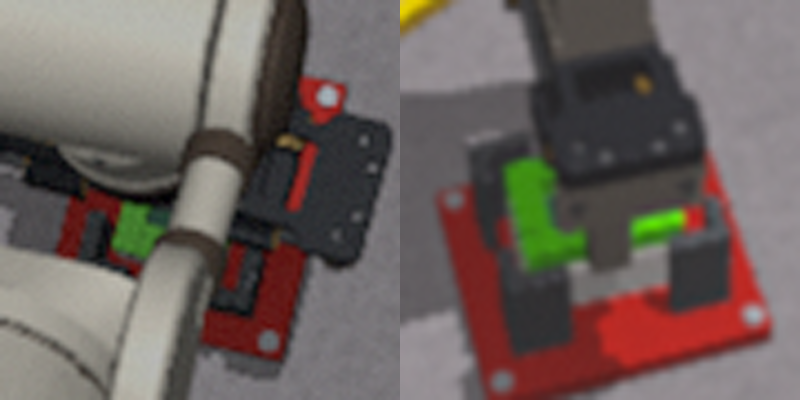

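The side view shows the green frame level, just above the pod and inside the guides. I'll lower it slowly to contact.

>>> apply_moves(moves=[[0.045,[0.0005,0,0.002],0],[0.045,[0,0,0.001],0],[0.045,[0,0,0.001],0],[0.045,[0,0,0],0],[0.045,[0,0,0],0]])

```text
time_s: 8.58
position: [0.4841, 0.0369, 0.0495]
tcp_rot: [[-0.97, 0.244, -0.0], [0.244, 0.97, 0.0], [0.0, -0.0, -1.0]]
wrist_force: [-0.6, -0.3, 0.3]
gripper_width: 0.052
gripper_force: 15.0
```

>>> apply_moves(moves=[[0.045,[0,0,0.0005],0],[0.045,[0,0,0],0],[0.045,[0,0,0],0]])

```text
time_s: 8.83
position: [0.4843, 0.0368, 0.0491]
tcp_rot: [[-0.97, 0.244, 0.0], [0.244, 0.97, 0.0], [-0.0, 0.0, -1.0]]
wrist_force: [0.8, 0.4, -0.2]
gripper_width: 0.0517
gripper_force: 15.0
```

>>> apply_moves(moves=[[0.045,[0,0,0.0005],0],[0.045,[0,0,0],0],[0.045,[0,0,0],0]])

```text
time_s: 9.08
position: [0.4844, 0.0368, 0.0487]
tcp_rot: [[-0.97, 0.244, 0.0], [0.244, 0.97, -0.0], [-0.0, 0.0, -1.0]]
wrist_force: [0.0, -1.0, -0.2]
gripper_width: 0.0519
gripper_force: 15.0
```

>>> apply_moves(moves=[[0.045,[0,0,0.0005],0],[0.045,[0,0,0],0],[0.045,[0,0,0],0]])

```text
time_s: 9.33
position: [0.4844, 0.0368, 0.0486]
tcp_rot: [[-0.97, 0.244, -0.0], [0.244, 0.97, -0.0], [0.0, -0.0, -1.0]]
wrist_force: [-2.1, 0.2, 5.4]
gripper_width: 0.0519
gripper_force: 15.0
```

```bash
python3 -c "
from h import *
go(484.3,37,165.8);print(env.get_obs()['wrist_force'])"
```

```text
t 9.3333 pos [0.4844 0.0368 0.0486] yaw 165.86 w 0.051921069343533355
step xy mm [0.1 0.2] turn 0.001
[-2.06034455  0.15202402  5.43629851]
```

Contact shows 5 N, so I'll release and retreat straight up.

>>> apply_moves(moves=[[0.055,[0,0,0],0],[0.06,[0,0,0],0],[0.066,[0,0,0],0],[0.066,[0,0,0],0],[0.066,[0,0,0],0]])

```text
time_s: 9.75
position: [0.4841, 0.0369, 0.0479]
tcp_rot: [[-0.97, 0.244, -0.0], [0.244, 0.97, 0.0], [0.0, -0.0, -1.0]]
wrist_force: [-0.6, -0.3, 0.4]
gripper_width: 0.0659
gripper_force: 0.0
```

>>> apply_moves(moves=[[0.066,[0,0,-0.01],0],[0.066,[0,0,-0.02],0],[0.066,[0,0,-0.03],0],[0.0919,[0,0,-0.03],0],[0.0919,[0,0,0],0]])

```text
time_s: 10.17
position: [0.4885, 0.0362, 0.145]
tcp_rot: [[-0.97, 0.244, 0.011], [0.244, 0.97, -0.002], [-0.012, 0.001, -1.0]]
wrist_force: [0.5, -0.5, 1.4]
gripper_width: 0.0774
gripper_force: 0.0
```

```bash
python3 - <<'E'
from h import *
go(594.8,252.7,178)
E
```

```text
t 10.1667 pos [0.4885 0.0362 0.145 ] yaw 165.87 w 0.07743779208953938
step xy mm [-48.6 235.7] turn -0.212
```

```bash
python3 - <<'E'
from h import *
ims={n:optics.capture(n) for n in("top","side")}
for th in(145,152):
  for n in ims:
    c=optics.get_calibration(n)
    h,s,v=cv2.split(cv2.cvtColor(ims[n],cv2.COLOR_RGB2HSV))
    u=proj(c,np.array([[.5948,.2527,.012]]))[0]
    M=np.zeros((420,560),np.uint8);cv2.circle(M,tuple(int(x) for x in u),26 if n=="top" else 19,1,-1)
    m=near((((s<60)&(v>th))|(s>90)).astype(np.uint8)*M,u); print(th,n,m.sum(),*fit(n,m,u,0,.012))
E
```

```text
145 top 795 [593.34 251.12 178.62] 0.07
145 side 37 [600.97 275.64  65.06] 0.902
152 top 784 [593.56 251.07  -1.91] 0.084
152 side 35 [601.05 277.5   64.94] 0.907
```

>>> apply_moves(moves=[[0.0919,[-0.0078,0.0338,0],0],[0.0919,[-0.0078,0.0338,0],0],[0.0919,[-0.0078,0.0338,0],0],[0.0919,[-0.0078,0.0338,0],0],[0.0919,[-0.0078,0.0338,0],0]])

```text
time_s: 10.68
position: [0.5626, 0.1926, 0.1362]
tcp_rot: [[-0.97, 0.244, -0.003], [0.244, 0.97, -0.001], [0.003, -0.001, -1.0]]
wrist_force: [0.6, -0.9, 0.1]
gripper_width: 0.0919
gripper_force: 0.0
```

>>> apply_moves(moves=[[0.0919,[-0.0078,0.0338,0],0],[0.0919,[-0.0078,0.0338,0],0],[0.0919,[0,0,0],-0.107],[0.0919,[0,0,0],-0.107],[0.0919,[0,0,0],0]])

```text
time_s: 11.1
position: [0.5938, 0.2533, 0.1357]
tcp_rot: [[-1.0, 0.029, -0.004], [0.029, 1.0, -0.001], [0.004, -0.001, -1.0]]
wrist_force: [-0.5, -0.7, -0.3]
gripper_width: 0.0921
gripper_force: 0.0
```

>>> apply_moves(moves=[[0.0919,[0,0,0.03],0],[0.0919,[0,0,0.03],0],[0.0919,[0,0,0.02],0],[0.0919,[0,0,0],0],[0.0919,[0,0,0],0]])

```text
time_s: 11.52
position: [0.5933, 0.2523, 0.0563]
tcp_rot: [[-0.999, 0.035, -0.004], [0.035, 0.999, -0.001], [0.004, -0.001, -1.0]]
wrist_force: [0.4, -0.4, 1.8]
gripper_width: 0.0919
gripper_force: 0.0
```

```bash
python3 - <<'E'
from h import *
go(594.8,252.7,178.3)
im=optics.capture("side");cv2.imwrite("pics/p3.png",cv2.resize(im[80:230,190:390],(800,600),interpolation=2)[:,:,::-1])
E
```

```text
t 11.5167 pos [0.5933 0.2523 0.0563] yaw 177.98 w 0.09191980170212888
step xy mm [-1.7  0.5] turn -0.006
```

View pics/p3.png

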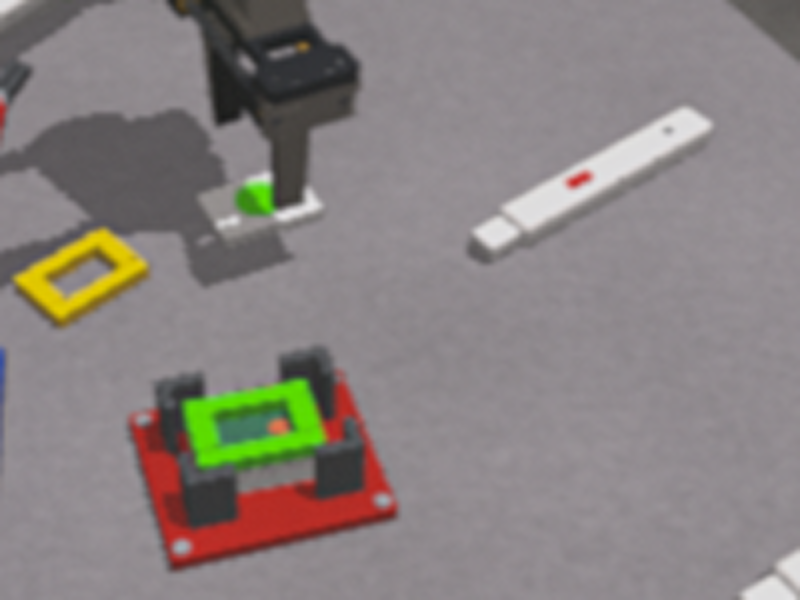

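The spacer lies flat on the pod inside the guides (crop about 255,425), and the fingers are above the green-button cover. I'll descend.

>>> apply_moves(moves=[[0.0919,[-0.0007,0,0.012],0],[0.0919,[0,0,0.012],0],[0.0919,[0,0,0.01],0],[0.0919,[0,0,0.004],0],[0.0919,[0,0,0],0]])

```text
time_s: 11.98
position: [0.5943, 0.2526, 0.0182]
tcp_rot: [[-0.999, 0.033, -0.003], [0.033, 0.999, -0.001], [0.003, -0.001, -1.0]]
wrist_force: [-0.2, -1.1, -0.3]
gripper_width: 0.092
gripper_force: 0.0
```

>>> apply_moves(moves=[[0.0919,[0,0,0.001],0],[0.0919,[0,0,0],0],[0.0919,[0,0,0],0]])

```text
time_s: 12.23
position: [0.5961, 0.253, 0.0197]
tcp_rot: [[-0.999, 0.033, 0.001], [0.033, 0.999, 0.0], [-0.001, 0.0, -1.0]]
wrist_force: [-0.6, -0.9, 0.1]
gripper_width: 0.092
gripper_force: 0.0
```

```bash
python3 - <<'E'
from h import *
go(594.5,252.5,178.3)
E
```

```text
t 12.2333 pos [0.5961 0.253  0.0197] yaw 178.12 w 0.09204754339532006
step xy mm [ 1.6 -0.6] turn -0.003
```

>>> apply_moves(moves=[[0.0919,[0.001,0,0.003],0],[0.0919,[0,0,0.0025],0],[0.0919,[0,0,0],0],[0.0919,[0,0,0],0],[0.0919,[0,0,0],0]])

```text
time_s: 12.65
position: [0.5947, 0.253, 0.0136]
tcp_rot: [[-0.999, 0.033, -0.0], [0.033, 0.999, -0.0], [0.0, -0.0, -1.0]]
wrist_force: [-0.2, -0.2, 0.1]
gripper_width: 0.0919
gripper_force: 0.0
```

>>> apply_moves(moves=[[0.07,[0,0,0.0008],0],[0.06,[0,0,0],0],[0.055,[0,0,0],0],[0.045,[0,0,0],0],[0.045,[0,0,0],0]])

```text
time_s: 13.07
position: [0.5947, 0.253, 0.0128]
tcp_rot: [[-0.999, 0.033, 0.0], [0.033, 0.999, 0.0], [-0.0, 0.0, -1.0]]
wrist_force: [0.5, -0.2, -0.2]
gripper_width: 0.061
gripper_force: 0.0
```

>>> apply_moves(moves=[[0.045,[0,0,0],0],[0.045,[0,0,0],0],[0.045,[0,0,0],0],[0.045,[0,0,0],0],[0.045,[0,0,0],0]])

```text
time_s: 13.48
position: [0.5947, 0.2529, 0.0128]
tcp_rot: [[-0.999, 0.033, 0.0], [0.033, 0.999, -0.0], [-0.0, -0.0, -1.0]]
wrist_force: [-0.8, -0.5, 0.2]
gripper_width: 0.0516
gripper_force: 15.0
```

>>> apply_moves(moves=[[0.045,[0,0,-0.01],0],[0.045,[0,0,-0.03],0],[0.045,[0,0,-0.04],0],[0.045,[0,0,-0.03],0],[0.045,[0,0,0],0]])

```text
time_s: 13.9
position: [0.5996, 0.2542, 0.1321]
tcp_rot: [[-0.999, 0.033, 0.014], [0.033, 0.999, 0.003], [-0.014, 0.004, -1.0]]
wrist_force: [1.5, 0.2, 0.5]
gripper_width: 0.0519
gripper_force: 15.0
```

>>> apply_moves(moves=[[0.045,[0,0,0],0],[0.045,[0,0,0],0],[0.045,[0,0,0],0]])

```text
time_s: 14.15
position: [0.5933, 0.2527, 0.1209]
tcp_rot: [[-0.999, 0.033, -0.003], [0.033, 0.999, -0.001], [0.003, -0.001, -1.0]]
wrist_force: [-0.3, -0.2, -1.1]
gripper_width: 0.0518
gripper_force: 15.0
```

```bash
python3 - <<'E'
from h import *
ims={n:optics.capture(n) for n in("top","side")}
for n in ims:
    c=optics.get_calibration(n); u=proj(c,np.array([[.4843,.0369,.048]]))[0]
    M=np.zeros((420,560),np.uint8);cv2.circle(M,tuple(int(x) for x in u),30,1,-1)
    m=near(mask(ims[n],"green")*M,u); print(n,m.sum(),*fit(n,m,u,.036,.048),*fit(n,m,u,.0475,.048))
go(484.3,37,165.8)
E
```

```text
top 961 [483.53  36.64 -13.63] 0.045 [483.07  36.44 165.86] 0.074
side 688 [483.46  37.75 166.85] 0.087 [481.71  32.6  -10.68] 0.213
t 14.25 pos [0.5934 0.2527 0.1208] yaw 178.12 w 0.0521483360992766
step xy mm [ 101.6 -219. ] turn 0.215
```

The spacer sits where it was placed, so I'll carry the cover over.

>>> apply_moves(moves=[[0.045,[0.0146,-0.0313,0],0],[0.045,[0.0146,-0.0313,0],0],[0.045,[0.0146,-0.0313,0],0],[0.045,[0.0146,-0.0313,0],0],[0.045,[0.0146,-0.0313,0],0]])

```text
time_s: 14.67
position: [0.5149, 0.0978, 0.1216]
tcp_rot: [[-0.999, 0.032, -0.002], [0.032, 0.999, 0.0], [0.002, -0.0, -1.0]]
wrist_force: [1.1, 0.4, 0.5]
gripper_width: 0.0518
gripper_force: 15.0
```

>>> apply_moves(moves=[[0.045,[0.0146,-0.0313,0],0],[0.045,[0.0146,-0.0313,0],0],[0.045,[0,0,0],0.107],[0.045,[0,0,0],0.107],[0.045,[0,0,0],0]])

```text
time_s: 15.08
position: [0.4846, 0.0368, 0.122]
tcp_rot: [[-0.969, 0.248, -0.002], [0.248, 0.969, 0.0], [0.002, -0.0, -1.0]]
wrist_force: [0.6, -0.8, -0.8]
gripper_width: 0.0516
gripper_force: 15.0
```

>>> apply_moves(moves=[[0.045,[0,0,0],0],[0.045,[0,0,0],0],[0.045,[0,0,0],0],[0.045,[0,0,0],0]])

```text
time_s: 15.42
position: [0.4853, 0.0377, 0.1226]
tcp_rot: [[-0.97, 0.243, -0.0], [0.243, 0.97, 0.0], [0.0, -0.0, -1.0]]
wrist_force: [0.3, -0.2, -1.1]
gripper_width: 0.0516
gripper_force: 15.0
```

```bash
python3 - <<'E'
from h import *
go(484.3,36.9,165.86)
E
```

```text
t 15.4167 pos [0.4853 0.0377 0.1226] yaw 165.96 w 0.05162800167380001
step xy mm [ 0.8 -1. ] turn 0.002
```

>>> apply_moves(moves=[[0.045,[0.0008,-0.001,0.014],0.002],[0.045,[0,0,0.014],0],[0.045,[0,0,0.014],0],[0.045,[0,0,0.009],0],[0.045,[0,0,0.003],0]])

```text
time_s: 15.83
position: [0.4832, 0.0369, 0.0672]
tcp_rot: [[-0.969, 0.245, -0.003], [0.245, 0.969, 0.001], [0.003, -0.0, -1.0]]
wrist_force: [-0.4, -0.1, 0.2]
gripper_width: 0.0519
gripper_force: 15.0
```

>>> apply_moves(moves=[[0.045,[0,0,0],0],[0.045,[0,0,0],0],[0.045,[0,0,0],0],[0.045,[0,0,0],0],[0.045,[0,0,0],0]])

```text
time_s: 16.25
position: [0.4849, 0.0364, 0.0695]
tcp_rot: [[-0.969, 0.246, 0.001], [0.246, 0.969, -0.0], [-0.001, 0.0, -1.0]]
wrist_force: [0.2, 0.5, -0.0]
gripper_width: 0.0519
gripper_force: 15.0
```

```bash
python3 - <<'E'
from h import *
go(484.3,36.9,165.86)
im=optics.capture("side");cv2.imwrite("pics/p4.png",cv2.resize(im[150:220,210:300],(720,560),interpolation=2)[:,:,::-1])
E
```

```text
t 16.25 pos [0.4849 0.0364 0.0695] yaw 165.75 w 0.05191630245623001
step xy mm [0.8 0.3] turn -0.002
```

View pics/p4.png

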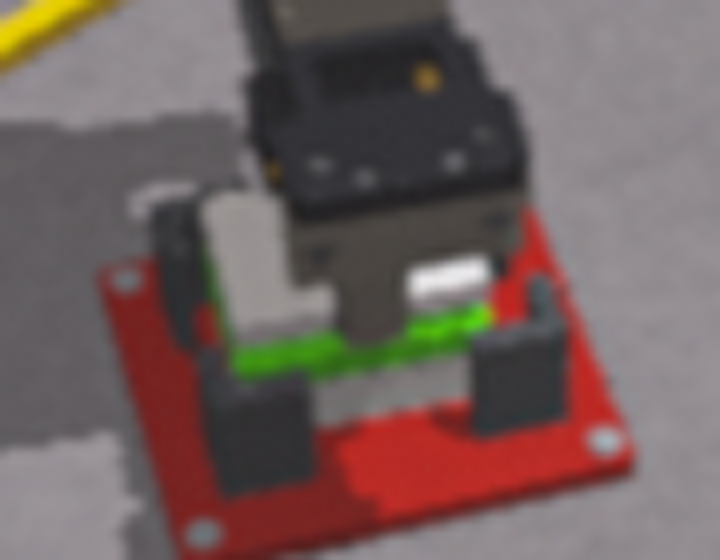

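The cover is level just above the spacer and lined up with it. I'll lower it slowly to contact at a TCP height of about 0.0607.

>>> apply_moves(moves=[[0.045,[0.0005,0.0003,0.002],0],[0.045,[0,0,0.002],0],[0.045,[0,0,0.002],0],[0.045,[0,0,0.001],0],[0.045,[0,0,0],0]])

```text
time_s: 16.72
position: [0.4836, 0.037, 0.0613]
tcp_rot: [[-0.969, 0.246, -0.001], [0.246, 0.969, 0.0], [0.001, -0.0, -1.0]]
wrist_force: [0.3, -0.3, -0.2]
gripper_width: 0.052
gripper_force: 15.0
```

>>> apply_moves(moves=[[0.045,[0,0,0],0],[0.045,[0,0,0],0],[0.045,[0,0,0],0]])

```text
time_s: 16.97
position: [0.484, 0.0369, 0.0619]
tcp_rot: [[-0.969, 0.246, 0.0], [0.246, 0.969, -0.0], [-0.0, -0.0, -1.0]]
wrist_force: [-0.2, -0.5, 0.0]
gripper_width: 0.0516
gripper_force: 15.0
```

>>> apply_moves(moves=[[0.045,[0,0,0.0008],0],[0.045,[0,0,0],0],[0.045,[0,0,0],0]])

```text
time_s: 17.22
position: [0.4839, 0.037, 0.061]
tcp_rot: [[-0.969, 0.246, -0.0], [0.246, 0.969, 0.0], [0.0, -0.0, -1.0]]
wrist_force: [-0.8, 0.7, 0.1]
gripper_width: 0.0516
gripper_force: 15.0
```

>>> apply_moves(moves=[[0.045,[0,0,0.0005],0],[0.045,[0,0,0],0],[0.045,[0,0,0],0]])

```text
time_s: 17.47
position: [0.484, 0.0369, 0.0608]
tcp_rot: [[-0.969, 0.246, 0.0], [0.246, 0.969, -0.0], [-0.0, -0.0, -1.0]]
wrist_force: [-1.8, 0.3, 3.3]
gripper_width: 0.0518
gripper_force: 15.0
```

Contact shows 3 N, so I'll release and retreat.

>>> apply_moves(moves=[[0.055,[0,0,0],0],[0.06,[0,0,0],0],[0.066,[0,0,0],0],[0.066,[0,0,0],0],[0.066,[0,0,0],0]])

```text
time_s: 17.88
position: [0.4839, 0.037, 0.0604]
tcp_rot: [[-0.969, 0.246, -0.0], [0.246, 0.969, 0.0], [0.0, -0.0, -1.0]]
wrist_force: [-0.9, 0.3, -0.2]
gripper_width: 0.0661
gripper_force: 0.0
```

>>> apply_moves(moves=[[0.066,[0,0,-0.01],0],[0.066,[0,0,-0.02],0],[0.066,[0,0,-0.03],0],[0.066,[0,0,-0.04],0],[0.066,[0,0,0],0]])

```text
time_s: 18.3
position: [0.4888, 0.0362, 0.169]
tcp_rot: [[-0.969, 0.246, 0.014], [0.246, 0.969, -0.002], [-0.014, 0.001, -1.0]]
wrist_force: [0.2, -0.7, 0.8]
gripper_width: 0.0659
gripper_force: 0.0
```

>>> apply_moves(moves=[[0.066,[0,0.035,0],0],[0.066,[0,0.035,0],0],[0.066,[0,0.035,0],0],[0.066,[0,0.035,0],0],[0.066,[0,0.035,0],0]])

```text
time_s: 18.72
position: [0.5275, 0.2083, 0.1613]
tcp_rot: [[-0.969, 0.246, 0.001], [0.246, 0.969, 0.0], [-0.001, 0.0, -1.0]]
wrist_force: [0.4, -0.6, -0.3]
gripper_width: 0.066
gripper_force: 0.0
```

>>> apply_moves(moves=[[0.066,[0,0.02,0],0],[0.066,[0,0,0],0],[0.066,[0,0,0],0]])

```text
time_s: 18.97
position: [0.532, 0.2266, 0.1609]
tcp_rot: [[-0.97, 0.244, 0.0], [0.244, 0.97, -0.0], [-0.0, -0.0, -1.0]]
wrist_force: [0.6, -1.0, -1.2]
gripper_width: 0.0663
gripper_force: 0.0
```

```bash
python3 - <<'E'
from h import *
ims={n:optics.capture(n) for n in("top","side")}
cv2.imwrite("pics/p5.png",np.hstack([cv2.resize(ims["top"][180:270,200:290],(400,400),interpolation=2),cv2.resize(ims["side"][150:220,215:295],(400,400),interpolation=2)])[:,:,::-1])
c=optics.get_calibration("top"); u=proj(c,np.array([[.4843,.0369,.06]]))[0]
M=np.zeros((420,560),np.uint8);cv2.circle(M,tuple(int(x) for x in u),30,1,-1)
m=near(mask(ims["top"],"white")*M,u); print(m.sum(),*fit("top",m,u,.0595,.06))
E
```

```text
935 [481.76  35.53 166.9 ] 0.049
```

View pics/p5.png

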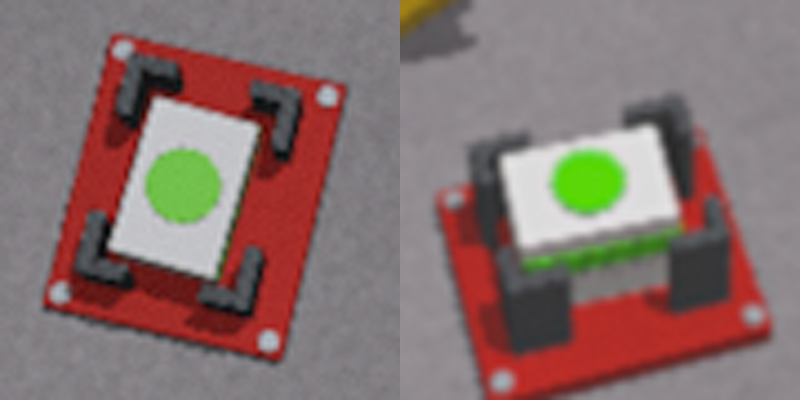

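All three parts are stacked flat and lined up within about 2 mm, button up, and the gripper is clear. I'm handing in.

```bash
python3 -c "
from cell import ticket
print(ticket.job_done())"
```

```text
the job is handed in; nothing more can be done
None
```

The green spacer and then the green-button cover (button up) were lowered onto the pod in the red nest; the final pictures show the stack flat and lined up to within about 2 mm, and the job was handed in at about 19 s.

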